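Hang the horseshoe gauge on its rest bar

ROBOT

A 6-joint arm with a two-finger parallel gripper is mounted at the origin on the work surface. World frame = base frame: x ahead of the robot, y to its left, z up, the work surface at z = 0. Lengths are in m, angles in rad, forces in N, time in s.
With the tool pointing down it reaches from about 0.275 to 0.85 m from the base axis. Payload 5.2 kg.
Tool frame: the origin (TCP) lies midway between the tips of the shut fingers; the grasp point (between the pads) lies 19 mm behind it; z points along the fingers, y is the direction in which the jaws open and shut (so a half turn about z gives the same grasp; the last joint's range is limited). The gripper opens to 85 mm and grips with 20 to 120 N. Pads are 22 mm wide; open, the fingers measure 114 mm over their backs; the gripper's body (76 mm by 85 mm) begins 54 mm behind the grasp point. The pads swing forward as they close: fully open they stand 13 mm farther back than shut.
Start: joints at [-1.344, 0.259, 1.535, -0, 1.348, -0.203], TCP at [0.229, -0.5, 0.231] pointing down, gripper open.
Joint ranges: [-3.14, 3.14], [-0.91, 2.08], [0.19, 2.58], [-1.22, 4.36], [0.22, 2.71], [-3.12, 3.12]. Speed limits (rad/s): [2.57, 2.57, 3.14, 3.14, 3.14, 3.14].

INTERFACE

Orientations are given as a rotation vector (axis times angle).
In Python, from cell import bot gives the robot as it stands.
- The arm moves only by the shell command python3 -m handwheel 'ROWS' [OPENING] [FORCE]. ROWS is JSON, a list of rows, each a list of 4 numbers: the shift along the tool's x, y, z in m, then the turn about the tool's z in rad. In form: [[dx, dy, dz, turn], ...]. A call has 1 to 5 rows; each row is the pose to reach, as a shift and turn from the pose commanded when the call began, along the tool's axes at that moment; what a row does not reach only later rows make up. A row lasts 1/10 s, in which the tool goes at most 50 mm and 8.59 degrees, less where a joint would pass 70% of its speed; a pose out of reach is approached as far as the arm can. A call with a gripper value outside its range is refused whole. OPENING is the finger opening in m, from 0 to 0.0854, set as the call begins (- or left out, the last holds). The fingers move at their own pace and stop on an object; FORCE is the grip in N (left out, the last holds). Time passes only in rows, so rows that repeat a pose let the fingers close. It gives the time, the measured TCP pose, the force and the opening at its end, in the units of the state.
- bot.get_obs(): the state, without advancing time (a new reading comes with each control period).
- bot.camera(name): name is "scene" or "top"; returns the picture (420x560x3 uint8, red, green, blue); there is no depth.
- bot.camera_info(name): a dict with "camera_matrix" (3x3 intrinsics, pixels), "k1" (the pictures are not rectified: a ray, as slopes to the right and down, at radius r is drawn at 1 + k1 r^2 times it, then the intrinsics apply), "R" (3x3) and "t" (3): a world point X has camera coordinates R X + t. Camera axes: x right, y down, z forward; pixel columns grow to the right and rows downward; lengths in m; the calibration is good to about 2 mm. A picture is of the moment at which its call begins. camera_info takes no time and is no camera call.
- bot.hand_in(): hands the job in, once; it reports no verdict.
Trained networks look in the newest picture that a camera, given by its name, has taken for a name from the list of things; names that differ only in an ending like _2 or _b are one class to them, and where a whole thing is asked for, a point or a joint stands for the part that bears it (a point fixed in the world has none). Each returns a list of dicts, best first, with "p" (0 to 1); they miss things now and then, are a little off and sometimes report something else, mostly with a low value. They report only what shows in the picture. A call takes as long as a camera call. They do not tell look-alikes from the thing itself.
- bot.recognise(camera, name): "box" ([left, top, right, bottom] in pixels, round what is visible of it).
- bot.pinpoint(camera, name): "centre" ([column, row] in pixels: a listed point, or the origin of a listed thing).
The state is a dict: "time_s": time; "joints": joint angles; "joint_vel": joint speeds; "tau": joint torques, N m; "eef_pos": TCP position; "orientation": TCP orientation; "contact_force": force on the tool from outside, world axes, zero at the start; "wrist_torque": the same for the moment, N m; "gripper_width": finger opening in m.
Only numpy, scipy, OpenCV 4.12 (cv2) and the standard library are available. Lean on these libraries where they do the work, as an engineer would, in place of code of your own. Each camera call takes 0.05 s, during which the arm holds its last target.

TASK

Take the red horseshoe marble gauge off the cork block and hang it jaws down over the brass rest bar, squarely across it and seated fully down in the bar's narrow waist so that it cannot slide along, then let go. Leave the bowl, the cup and the dice where they stand.

Things in the scene. Friction and masses are not known exactly. Their poses are not given: they have to be found in the camera images.
- gauge: Red steel horseshoe gauge, wooden handle, 16 mm thick, about 0.25 kg, flat on the cork at first. Origin: inner apex of the arch, mid thickness; x from handle to jaws, y across, z through the thickness. Roof-shaped arch: inner faces slope 35 degrees (x = 0.70 |y|) to legs along x, inner faces y = +-42, outer +-54, ends x = 86 mm; 68 mm between the jaws. Metal 12 mm wide. Mass centre near x = 30 mm.
- gauge_grip (a point): Place to grip on the gauge's light wooden handle, on its axis, at x = -52 mm of the gauge, 53 mm above the table at the start; axes as the gauge. The handle is 22 mm wide in y, 16 mm thick in z, from x = -8 to x = -72 mm; it overhangs the cork block, free on all sides.
- cork: Cork block, fixed, 100 mm (x) x 120 mm (y) x 45 mm high. The gauge lies on it at the start, handle out over the edge on the far side from the robot, its apex about 38 mm from the block's centre on that side, square to the block within a few degrees. Origin: centre of the underside.
- rest: Fixed rest stand, origin: centre of its underside. Dark foot 240 x 90 x 16 mm, a post 20 x 34 mm at each end (centres x = +-108 mm, 155 mm tall), between them a round bar along the stand's x axis, 135 mm above the table: brass, 30 mm diameter, but for one dark waist 24 mm long and 18 mm in diameter. The gauge's apex sits 18 mm above the bar's axis on the thick part, 11 mm in the waist.
- rest_bar (a point): Middle of the bar's length, on its axis; axes as the stand. NOT the middle of the waist: that lies anywhere up to 20 mm either way along the bar from this point, differently every time, and is in no measured pose: it must be seen or felt for. At 30 mm from this point the gauge always meets the thick part.
- bowl: Celadon green bowl, rim 110 mm wide, 55 mm high, bystander. Origin: centre of the underside.
- cup: Aluminium cup, 80 mm wide, 85 mm high, bystander. Origin: centre of the underside.
- dice: Bone dice cube, 30 mm, bystander. Origin: centre of the underside.
Things that resemble listed ones, but are neither listed nor needed, are in the scene too. There is more than one size of the gauge; the one meant has the size given above.

How it is judged:
On the way:
1. the gauge is lifted well clear of the cork block (height (world z) of gauge above 0.13 m), for 0.2 s.
At the end, for the whole second after the job is handed in: The gauge hangs at rest on the bar, jaws down within 20 degrees, thickness along the bar within 20 degrees, apex within 10 mm of the bar's centre line and 30 mm of its middle, seated in the waist: apex 7 to 14.5 mm above the bar's axis (11 seated, 18 on the thick part) (z of gauge in the frame of rest between 0.142 and 0.1495 m and y of gauge in the frame of rest between -0.01 and 0.01 m and x of gauge in the frame of rest between -0.03 and 0.03 m and angle between gauge's own x axis and vertical above 2.79 rad and angle between the z axis of gauge and the x axis of rest, either way round below 0.35 rad and linear speed of gauge below 0.03 m/s and angular speed of gauge below 0.3 rad/s); the robot touches nothing.
It fails at once if the bowl is moved more than 30 mm (distance of bowl from where it was at the start of the episode above 0.03 m).
It fails at once if the cup is moved more than 30 mm (distance of cup from where it was at the start of the episode above 0.03 m).
It fails at once if the dice is moved more than 30 mm (distance of dice from where it was at the start of the episode above 0.03 m).
It also fails if it takes over 61 s, if anything falls off the work surface, if the arm or the gripper's body presses on something with over 40 N, if the wrist force passes 120 N, or if a joint passes its speed limit or range.

## Working session

There is one attempt and no reset: what is moved stays moved. The work goes in short steps, Python scripts to look and compute and a shell command to move; the robot and the scene stay as the last step left them, time stands still between calls to the robot, and variables do not carry over. Pictures are saved under pics/ and viewed, and the job is handed in when it is done.

```bash
ls; mkdir -p pics; python3 - <<'E'
from cell import bot
import cv2
o=bot.get_obs(); print(o)
for n in ("scene","top"):
    im=bot.camera(n); cv2.imwrite(f"pics/{n}0.png",im[:,:,::-1])
    print(n,bot.camera_info(n))
    for t in ("gauge","gauge_grip","cork","rest","rest_bar","bowl","cup","dice"):
        print(t,[(round(d['p'],2),[round(v) for v in d['centre']]) for d in bot.pinpoint(n,t)][:4])
E
```

```text
pics
{'time_s': 0.0, 'joints': array([-1.34378212e+00,  2.59357782e-01,  1.53608610e+00,  1.95025340e-07,
        1.34798206e+00, -2.02805479e-01]), 'joint_vel': array([-9.94300092e-05,  7.38590222e-04, -1.54181972e-03, -1.51927275e-03,
       -5.14486342e-04,  6.60535781e-04]), 'tau': array([ 1.42804956e-04, -4.46029258e+01, -2.90568656e+01, -1.93529154e-04,
        1.16263746e-02, -1.87944346e-05]), 'eef_pos': array([ 0.22908748, -0.49944456,  0.23046552]), 'orientation': array([-3.06753131e+00, -6.69582991e-01,  3.45375008e-05]), 'contact_force': array([-0.30820663,  0.11593915, -0.36867597]), 'wrist_torque': array([ 0.02191081,  0.02840976, -0.02071571]), 'gripper_width': 0.08519541544219919}
scene {'camera_matrix': array([[435.31092494,   0.        , 280.89314478],
       [  0.        , 435.31092494, 206.04230905],
       [  0.        ,   0.        ,   1.        ]]), 'k1': -0.05561640413479524, 'R': array([[ 0.63787703,  0.77005751,  0.0111503 ],
       [ 0.62725193, -0.51107467, -0.58767142],
       [-0.44684216,  0.38185615, -0.80902285]]), 't': array([-0.35384747, -0.27298262
[... 438 characters left out ...]
       , 395.92752385, 204.27543404],
       [  0.        ,   0.        ,   1.        ]]), 'k1': 0.032892606764867986, 'R': array([[ 0.01771617, -0.99951157,  0.02574417],
       [-0.99549583, -0.02003174, -0.09266491],
       [ 0.09313535, -0.02398654, -0.99536448]]), 't': array([-0.02520802,  0.54585542,  1.02497482])}
gauge [(0.83, [142, 298]), (0.79, [222, 123]), (0.72, [219, 214])]
gauge_grip [(0.88, [115, 294]), (0.75, [225, 152]), (0.62, [223, 189]), (0.56, [337, 228])]
cork [(0.55, [217, 226])]
rest [(0.64, [332, 232])]
rest_bar [(0.56, [340, 231])]
bowl [(0.85, [118, 196]), (0.68, [223, 194])]
cup [(0.84, [411, 184]), (0.48, [219, 212]), (0.23, [330, 231])]
dice [(0.56, [275, 160])]
```

View pics/scene0.png

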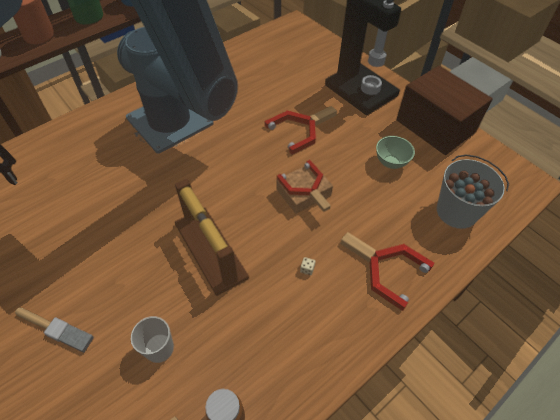

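View pics/top0.png

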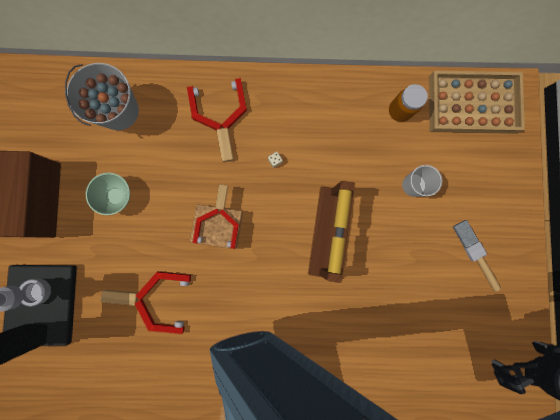

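```bash
cat > h.py <<'E'
import numpy as np, cv2
from cell import bot
from scipy.spatial.transform import Rotation as Ro
def pix2w(n,uv,z):
    c=bot.camera_info(n); K=c["camera_matrix"]; R=c["R"]; t=c["t"]
    d=np.array([c["k1"],0,0,0.])
    p=cv2.undistortPoints(np.array(uv,float).reshape(-1,1,2),K,d).reshape(-1,2)
    o=-R.T@t; r=np.c_[p,np.ones(len(p))]@R
    return o+r*((z-o[2])/r[:,2])[:,None]
def proj(n,X):
    c=bot.camera_info(n)
    return cv2.projectPoints(np.array(X,float).reshape(-1,1,3),cv2.Rodrigues(c["R"])[0],c["t"],c["camera_matrix"],np.array([c["k1"],0,0,0.]))[0].reshape(-1,2)
def tri(uv1,uv2):
    P=[];q=[]
    for n,uv in(("scene",uv1),("top",uv2)):
        c=bot.camera_info(n); P.append(np.c_[c["R"],c["t"]])
        q.append(cv2.undistortPoints(np.array(uv,float).reshape(-1,1,2),c["camera_matrix"],np.array([c["k1"],0,0,0.])).reshape(-1,2).T)
    X=cv2.triangulatePoints(P[0],P[1],q[0],q[1]); return (X[:3]/X[3]).T
def crop(n,box,s,out,im=None):
    if im is None: im=bot.camera(n)
    l,t,r,b=box
    cv2.imwrite(out,cv2.resize(im[t:b,l:r,::-1],None,fx=s,fy=s,interpolation=cv2.INTER_CUBIC))
def tool():
    o=bot.get_obs(); return o["eef_pos"],Ro.from_rotvec(o["orientation"]).as_matrix(),o
E
python3 - <<'E'
from h import *
im=cv2.imread('pics/top0.png')[:,:,::-1]; crop("top",(180,170,370,300),4,'pics/ct.png',im)
im=cv2.imread('pics/scene0.png')[:,:,::-1]; crop("scene",(165,150,345,300),4,'pics/cs.png',im)
print(tool()[1].round(3))
print(pix2w("top",[[219,212],[217,226],[223,195]],.053), pix2w("top",[[340,231]],.135),pix2w("scene",[[203,219]],.135))
print(tri([[320,204],[314,192],[203,219]],[[223,189],[219,214],[340,231]]))
E
```

```text
[[ 0.909  0.417  0.   ]
 [ 0.417 -0.909  0.   ]
 [ 0.     0.    -1.   ]]
[[0.52086896 0.12880831 0.053     ]
 [0.48486374 0.13278646 0.053     ]
 [0.56501538 0.11988879 0.053     ]] [[ 0.47553948 -0.16781416  0.135     ]] [[ 0.474175   -0.16499346  0.135     ]]
[[ 0.57694047  0.11595181  0.06032981]
 [ 0.52043018  0.1351377   0.03623848]
 [ 0.47587507 -0.16652239  0.13836948]]
```

View pics/ct.png

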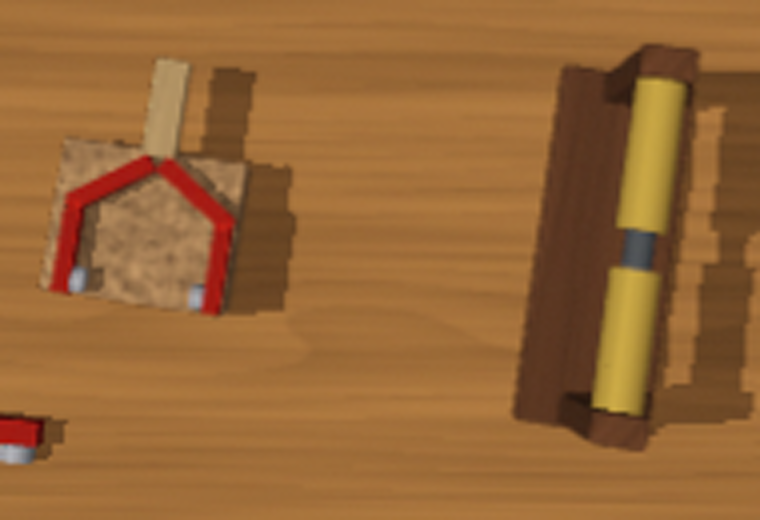

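View pics/cs.png

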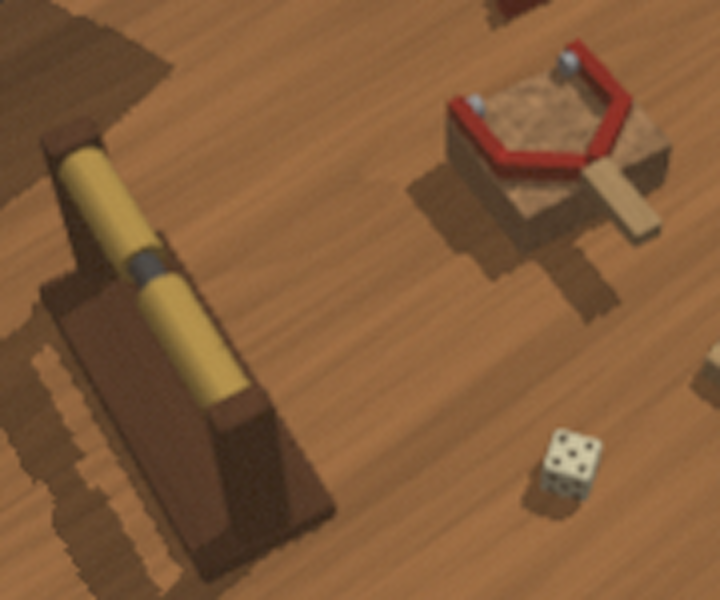

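```bash
python3 - <<'E'
from h import *
for n,bb in(("top",(300,180,370,290)),("scene",(165,175,240,260))):
    im=cv2.imread(f'pics/{n}0.png'); hsv=cv2.cvtColor(im,cv2.COLOR_BGR2HSV)
    l,t,r,b=bb
    m=np.zeros(im.shape[:2],bool); H=hsv[t:b,l:r]
    m[t:b,l:r]=(H[...,0]>20)&(H[...,0]<32)&(H[...,1]>110)&(H[...,2]>90)
    nn,lab,st,ce=cv2.connectedComponentsWithStats(m.astype(np.uint8))
    for i in range(1,nn):
        if st[i,4]<50: continue
        v,u=np.nonzero(lab==i); 
        print(n,st[i],ce[i].round(1))
        # min-area rect
        rc=cv2.minAreaRect(np.c_[u,v].astype(np.float32)); bx=cv2.boxPoints(rc)
        print(rc, pix2w(n,bx,.135)[:,:2].round(4).tolist(), pix2w(n,bx,.150)[:,:2].round(4).tolist())
f=lambda a:[( (a[0]+.5)/4-.5+180),((a[1]+.5)/4-.5+170)]
g=lambda a:[( (a[0]+.5)/4-.5+165),((a[1]+.5)/4-.5+150)]
print("handle tip, arch junction (top z.061)",pix2w("top",[f((172,60)),f((162,157))],.061))
print("legs ends outer",pix2w("top",[f((50,291)),f((220,314))],.061))
print("scene tip/junction",pix2w("scene",[g((650,232)),g((593,165))],.061), pix2w("scene",[g((451,100)),g((578,40))],.061))
print("top waist edges",pix2w("top",[f((642,231)),f((637,268))],.14),"scene waist",pix2w("scene",[g((145,248)),g((155,284))],.146))
E
```

```text
top [334 190  17  38 439] [342.3 208.3]
((342.2572937011719, 208.25965881347656), (11.784977912902832, 37.74608612060547), 7.853313446044922) [[0.4867, -0.1532], [0.5764, -0.1652], [0.5731, -0.1932], [0.4835, -0.1809]] [[0.4861, -0.1505], [0.5743, -0.1624], [0.5711, -0.1899], [0.4829, -0.1779]]
top [328 237  17  36 416] [335.9 254.7]
((335.9785461425781, 254.6449737548828), (11.870441436767578, 35.50141143798828), 8.426968574523926) [[0.3807, -0.1386], [0.4629, -0.1505], [0.4593, -0.1784], [0.3771, -0.1662]] [[0.3817, -0.1362], [0.4627, -0.148], [0.4591, -0.1754], [0.3783, -0.1633]]
handle tip, arch junction (top z.061) [[0.59085684 0.12077612 0.061     ]
 [0.52834196 0.12526866 0.061     ]]
legs ends outer [[0.44218928 0.19294676 0.061     ]
 [0.42950788 0.08566717 0.061     ]]
scene tip/junction [[0.59478255 0.11787426 0.061     ]
 [0.53206104 0.12593943 0.061     ]] [[0.43119263 0.08923536 0.061     ]
 [0.44460469 0.1911559  0.061     ]]
top waist edges [[ 0.48393162 -0.16714387  0.14      ]
 [ 0.46213661 -0.16423008  0.14      ]] scene waist [[ 0.46140395 -0.1605025   0.146     ]
 [ 0.48558156 -0.16982437  0.146     ]]
```

```bash
cat > go.py <<'E'
import sys
from h import *
p,R,o=tool()
g=np.array([float(a) for a in sys.argv[1:4]]); yaw=np.radians(float(sys.argv[4]))
d=R.T@(g-p); cur=np.arctan2(R[1,0],R[0,0]); tn=-(yaw-cur)
print("t",o["time_s"],"pos",p.round(4),"yaw",np.degrees(cur).round(2),"shift",d.round(4),"turn",round(tn,4),"F",o["contact_force"].round(1),"w",round(o["gripper_width"],4))
E
python3 -m handwheel '[[0.1,-0.08,0,0.12],[0.2,-0.16,0,0.24],[0.25,-0.2,0,0.36],[0.28,-0.22,0,0.48],[0.3,-0.25,0,0.56]]' 0.085 20
python3 go.py 0.573 0.122 0.15 -7.5
```

```text
time_s: 1.4
eef_pos: [0.3409, -0.2744, 0.2315]
orientation: [3.134, -0.212, 0.001]
contact_force: [1.7, 0.0, 0.2]
gripper_width: 0.0851
t 1.4 pos [ 0.3409 -0.2744  0.2315] yaw -7.75 shift [ 0.1764 -0.4242  0.0815] turn -0.0044 F [1.7 0.  0.2] w 0.0851
```

```bash

python3 -m handwheel '[[0.018,-0.042,0,0],[0.036,-0.084,0,0],[0.054,-0.126,0,0],[0.072,-0.168,0,0],[0.09,-0.21,0,0]]' >/dev/null
python3 -m handwheel '[[0.018,-0.042,0.01,0],[0.036,-0.084,0.02,0],[0.054,-0.126,0.03,0],[0.072,-0.168,0.05,0],[0.085,-0.205,0.07,0]]'
python3 go.py 0.573 0.122 0.034 -7.5
```

```text
time_s: 2.4
eef_pos: [0.5691, 0.1149, 0.161]
orientation: [-3.135, 0.203, -0.003]
contact_force: [0.2, -1.2, 0.6]
gripper_width: 0.085
t 2.4 pos [0.5691 0.1149 0.161 ] yaw -7.42 shift [ 0.0028 -0.0075  0.127 ] turn 0.0014 F [ 0.2 -1.2  0.6] w 0.085
```

```bash

python3 -m handwheel '[[0,0,0,0],[0,0,0,0]]' >/dev/null
python3 go.py 0.573 0.122 0.033 -7.5
python3 - <<'E'
from h import *
crop("top",(180,140,300,270),4,'pics/t1.png');crop("scene",(240,100,400,240),4,'pics/s1.png')
E
```

```text
t 2.6 pos [0.5672 0.1135 0.1604] yaw -7.33 shift [ 0.0049 -0.0093  0.1273] turn 0.003 F [-0.2 -0.2 -0.1] w 0.0851
```

View pics/s1.png

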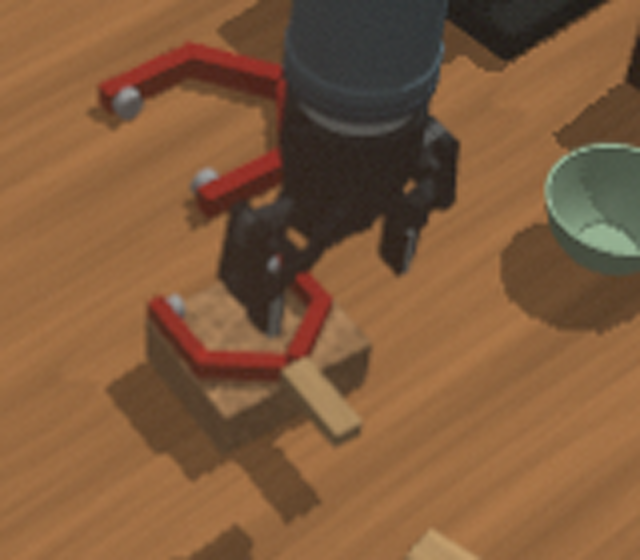

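View pics/t1.png

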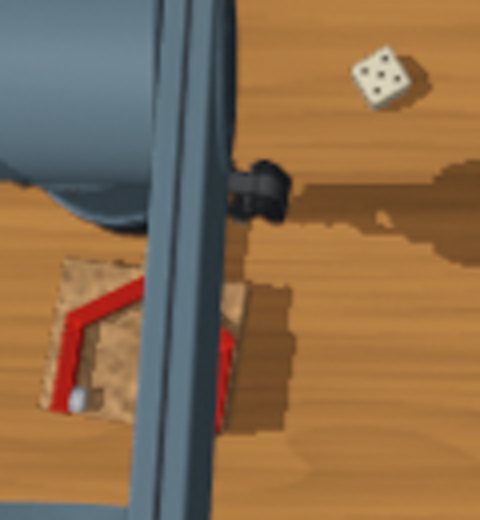

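```bash

python3 -m handwheel '[[0.005,-0.009,0.04,0.003],[0.005,-0.009,0.075,0.003],[0.005,-0.009,0.1,0.003],[0.005,-0.009,0.1,0.003],[0.005,-0.009,0.1,0.003]]' >/dev/null
python3 go.py 0.573 0.122 0.033 -7.5
python3 - <<'E'
from h import *
crop("scene",(240,100,400,240),4,'pics/s2.png')
E
```

```text
t 3.2 pos [0.5742 0.1199 0.0625] yaw -7.73 shift [-0.0015 -0.0019  0.0295] turn -0.0039 F [1.1 0.7 0.7] w 0.0847
```

View pics/s2.png

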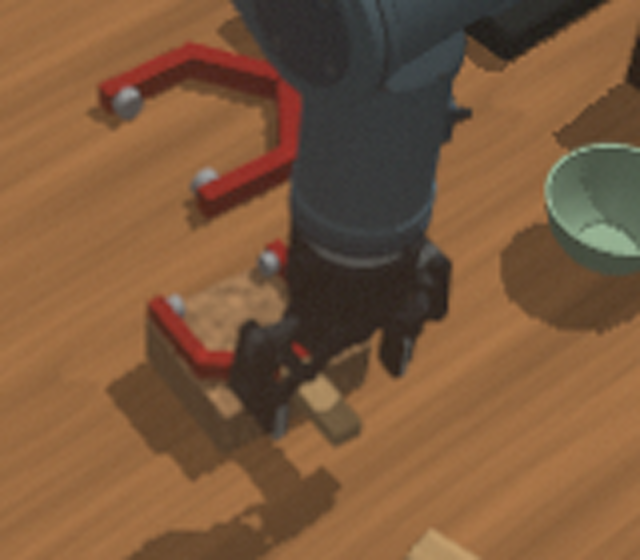

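```bash

python3 -m handwheel '[[0,-0.001,0.015,0],[0,-0.001,0.029,0],[0,-0.001,0.029,0],[0,-0.001,0.029,0]]' 
python3 -m handwheel '[[0,0,0,0],[0,0,0,0],[0,0,0,0],[0,0,0,0],[0,0,0,0]]' 0.01 20
python3 -m handwheel '[[0,0,0,0],[0,0,0,0],[0,0,0,0],[0,0,0,0],[0,0,0,0]]' 0.01 20
python3 go.py 0.573 0.122 0.033 -7.5
python3 - <<'E'
from h import *
crop("scene",(240,100,400,240),4,'pics/s3.png')
E
```

```text
time_s: 3.65
eef_pos: [0.5741, 0.1219, 0.0328]
orientation: [3.135, -0.209, 0.001]
contact_force: [0.4, 0.5, 0.6]
gripper_width: 0.0855
time_s: 4.15
eef_pos: [0.574, 0.1221, 0.0326]
orientation: [-3.134, 0.209, -0.0]
contact_force: [-0.3, 0.3, 2.2]
gripper_width: 0.022
time_s: 4.65
eef_pos: [0.574, 0.1221, 0.0325]
orientation: [-3.134, 0.209, -0.001]
contact_force: [-0.5, 1.3, 2.8]
gripper_width: 0.0215
t 4.65 pos [0.574  0.1221 0.0325] yaw -7.63 shift [-0.001   0.0002 -0.0005] turn -0.0023 F [-0.5  1.3  2.8] w 0.0215
```

View pics/s3.png

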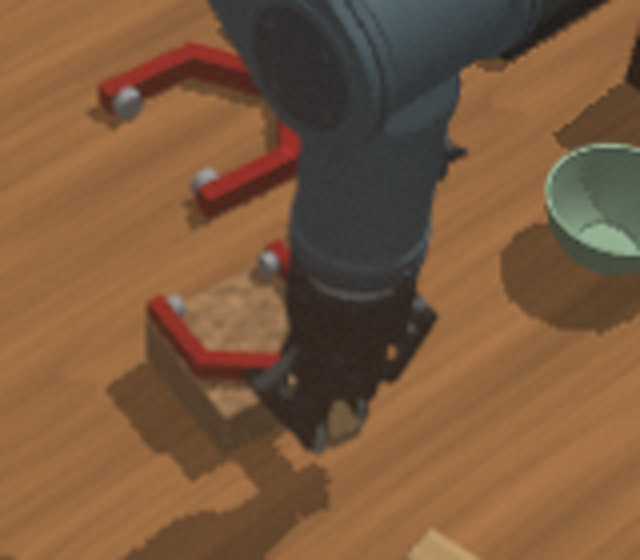

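```bash

python3 -m handwheel '[[0,0,-0.02,0],[0,0,-0.04,0],[0,0,-0.06,0],[0,0,-0.08,0],[0,0,-0.1,0]]' 
python3 -m handwheel '[[0,0,-0.03,0],[0,0,-0.06,0],[0,0,-0.09,0],[0,0,-0.1,0],[0,0,-0.1,0]]' 
python3 go.py 0.573 0.122 0.033 -7.5
python3 - <<'E'
from h import *
crop("scene",(220,30,400,220),3,'pics/s4.png')
E
```

```text
time_s: 5.2
eef_pos: [0.5733, 0.1218, 0.1322]
orientation: [3.134, -0.209, -0.002]
contact_force: [0.2, -0.8, -2.6]
gripper_width: 0.0219
time_s: 5.7
eef_pos: [0.5746, 0.1219, 0.2331]
orientation: [-3.135, 0.209, -0.004]
contact_force: [-0.4, -0.5, -2.3]
gripper_width: 0.0217
t 5.7 pos [0.5746 0.1219 0.2331] yaw -7.63 shift [-2.100e-03  2.000e-04  2.001e-01] turn -0.0023 F [-0.4 -0.5 -2.3] w 0.0217
```

View pics/s4.png

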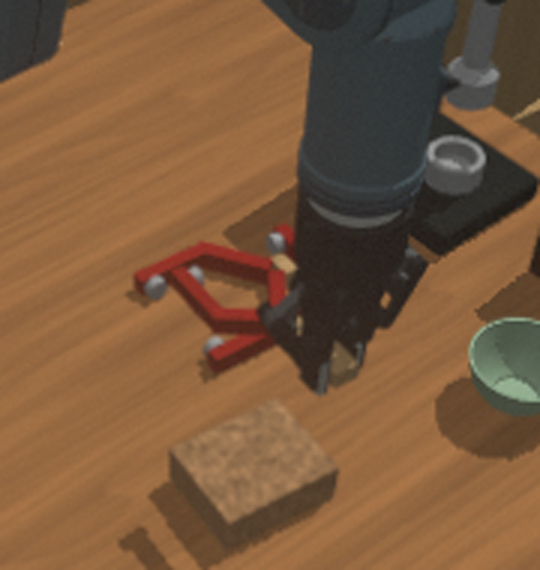

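```bash
cat > st.py <<'E'
from h import *
p,R,o=tool()
print("t",round(o["time_s"],2),"p",p.round(4),"yaw",np.degrees(np.arctan2(R[1,0],R[0,0])).round(2),"Ft",(R.T@o["contact_force"]).round(2),"Mt",(R.T@o["wrist_torque"]).round(3),"w",round(o["gripper_width"],5))
E
python3 st.py
python3 -m handwheel '[[0,0,0,0],[0,0,0,0]]' 0.020 20; python3 st.py
python3 -m handwheel '[[0,0,0,0],[0,0,0,0]]' 0.021 20; python3 st.py
python3 -m handwheel '[[0,0,0,0],[0,0,0,0]]' 0.0215 20; python3 st.py
```

```text
t 5.75 p [0.5737 0.1219 0.2314] yaw -7.63 Ft [-0.07  0.59  1.66] Mt [ 0.018  0.198 -0.011] w 0.02123
time_s: 5.95
eef_pos: [0.5729, 0.1219, 0.2302]
orientation: [3.134, -0.209, -0.006]
contact_force: [0.1, 0.3, -2.2]
gripper_width: 0.0213
t 5.95 p [0.5729 0.1219 0.2302] yaw -7.63 Ft [ 0.11 -0.33  2.18] Mt [-0.009  0.226  0.021] w 0.02132
time_s: 6.15
eef_pos: [0.5736, 0.122, 0.2314]
orientation: [3.134, -0.209, -0.002]
contact_force: [0.5, 0.7, -1.5]
gripper_width: 0.021
t 6.15 p [0.5736 0.122  0.2314] yaw -7.63 Ft [ 0.44 -0.72  1.5 ] Mt [ 0.035  0.158 -0.074] w 0.02101
time_s: 6.35
eef_pos: [0.5739, 0.122, 0.2322]
orientation: [-3.135, 0.209, 0.0]
contact_force: [-0.4, -0.1, -2.4]
gripper_width: 0.0214
t 6.35 p [0.5739 0.122  0.2322] yaw -7.63 Ft [-0.36  0.19  2.44] Mt [ 0.001  0.157 -0.019] w 0.02135
```

```bash

python3 -m handwheel '[[0,0,0,0],[0,0,0,0]]' 0.0218 20; python3 st.py
python3 -m handwheel '[[0,0,0,0],[0,0,0,0]]' 0.022 20; python3 st.py
python3 - <<'E'
from h import *
crop("scene",(220,30,400,220),3,'pics/s5.png')
E
```

```text
time_s: 6.55
eef_pos: [0.5738, 0.122, 0.2324]
orientation: [-3.135, 0.209, 0.0]
contact_force: [-1.2, 0.3, -1.2]
gripper_width: 0.0222
t 6.55 p [0.5738 0.122  0.2324] yaw -7.63 Ft [-1.23 -0.16  1.2 ] Mt [-0.029  0.069  0.026] w 0.02224
time_s: 6.75
eef_pos: [0.5741, 0.122, 0.2327]
orientation: [-3.135, 0.209, -0.001]
contact_force: [0.3, 0.3, 1.2]
gripper_width: 0.0219
t 6.75 p [0.5741 0.122  0.2327] yaw -7.64 Ft [ 0.25 -0.35 -1.22] Mt [ 0.008 -0.028  0.027] w 0.02187
```

View pics/s5.png

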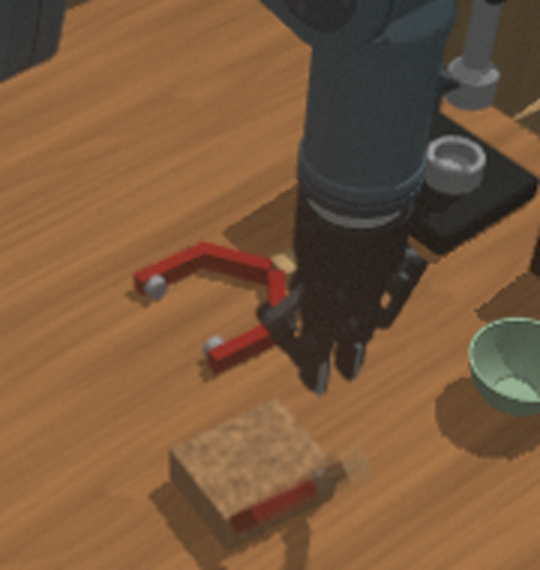

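That last loosening step was too much: the gauge pivoted but then slipped out. I'll see where it lands.

```bash

python3 -m handwheel '[[0,0,0,0],[0,0,0,0],[0,0,0,0],[0,0,0,0],[0,0,0,0]]' 0.08 20; python3 st.py
python3 - <<'E'
from h import *
crop("scene",(200,30,400,270),2.5,'pics/s6.png');crop("top",(130,80,340,290),2.8,'pics/t6.png')
E
```

```text
time_s: 7.3
eef_pos: [0.5739, 0.122, 0.2323]
orientation: [-3.135, 0.209, -0.0]
contact_force: [0.7, -0.9, 0.0]
gripper_width: 0.0801
t 7.3 p [0.5739 0.122  0.2323] yaw -7.63 Ft [ 0.86  0.81 -0.03] Mt [0.025 0.021 0.061] w 0.08008
```

View pics/s6.png

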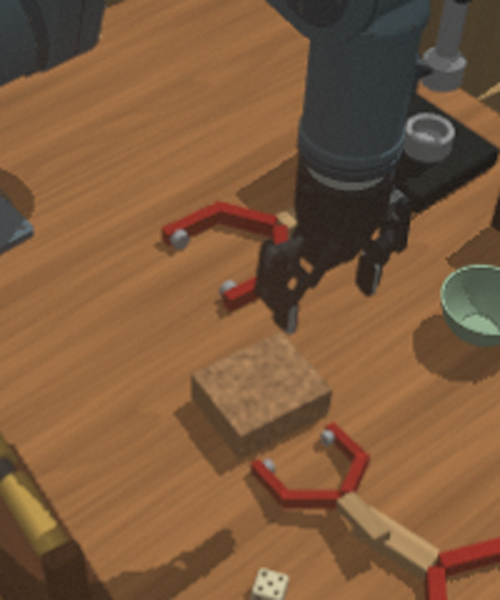

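View pics/t6.png

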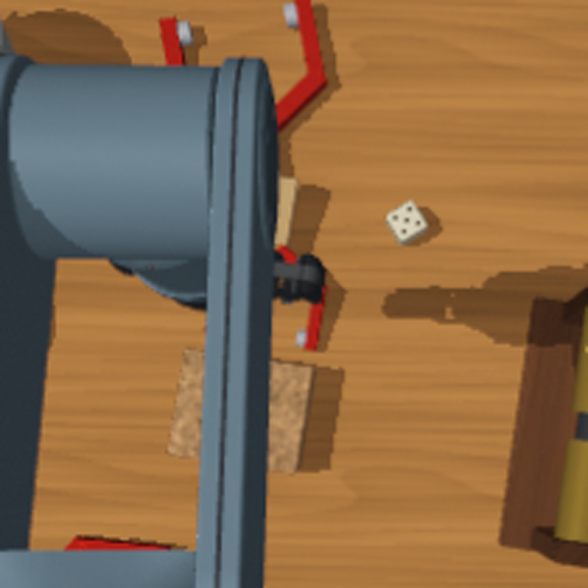

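```bash

python3 -m handwheel '[[0,0.05,-0.02,0],[0,0.1,-0.02,0],[0,0.15,-0.02,0],[0,0.2,-0.02,0],[0,0.24,-0.02,0]]' >/dev/null; python3 st.py
python3 - <<'E'
from h import *
im=bot.camera("top"); cv2.imwrite("pics/top7.png",im[:,:,::-1]); crop("top",(160,70,310,230),4,'pics/t7.png',im)
im=bot.camera("scene"); cv2.imwrite("pics/scene7.png",im[:,:,::-1]); crop("scene",(270,160,440,310),4,'pics/s7.png',im)
E
```

```text
t 7.9 p [ 0.5415 -0.1181  0.2525] yaw -7.65 Ft [-0.14 -0.1   0.03] Mt [ 0.002  0.051 -0.001] w 0.07989
```

View pics/s7.png

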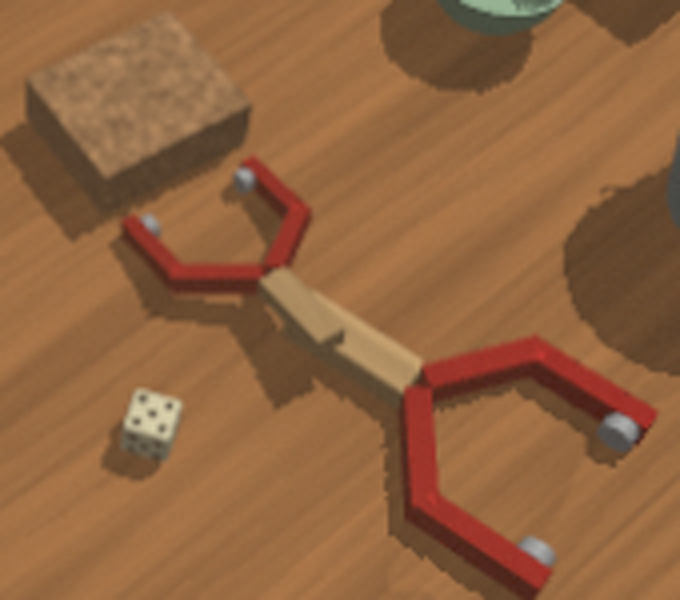

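View pics/t7.png

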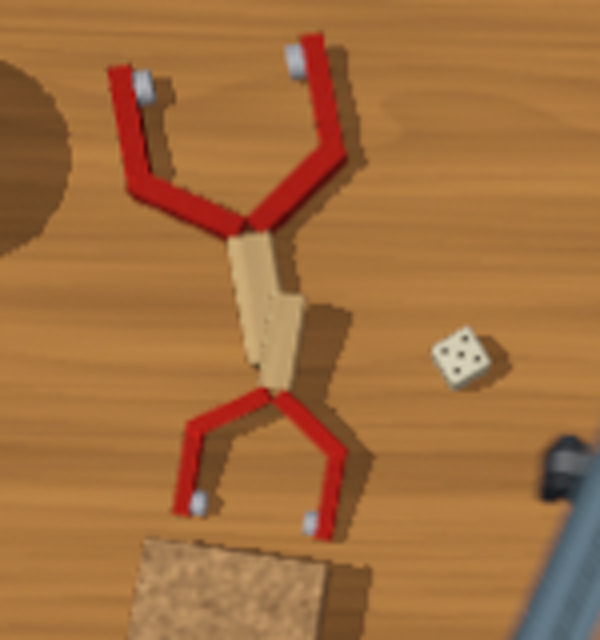

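```bash
python3 - <<'E'
from h import *
f=lambda o,*a:[[((x+.5)/4-.5+o[0]),((y+.5)/4-.5+o[1])] for x,y in a]
T=f((160,70),(288,296),(275,390),(183,515),(325,539),(255,230))
S=f((270,160),(331,337),(272,272),(125,218),(250,158),(424,373))
X=tri(S,T); print(X.round(4))
for c,x in zip(T,X): pass
print(pix2w("top",T[:2],.034).round(4),pix2w("scene",S[:2],.034).round(4))
print(np.linalg.norm(X[0]-X[1]),np.linalg.norm(X[0]-(X[2]+X[3])/2))
E
```

```text
[[ 0.7039  0.1028  0.0397]
 [ 0.6429  0.1112  0.0318]
 [ 0.5422  0.1394 -0.0281]
 [ 0.5686  0.101   0.084 ]
 [ 0.7532  0.1299  0.0306]]
[[0.7051 0.1031 0.034 ]
 [0.6417 0.1099 0.034 ]] [[0.7021 0.1061 0.034 ]
 [0.6445 0.1112 0.034 ]]
0.062047513694116804 0.14994154761608391
```

```bash
python3 go.py 0.682 0.106 0.12 -7
python3 -m handwheel '[[0.02,-0.04,0,0],[0.04,-0.08,0,0],[0.06,-0.12,0,0],[0.08,-0.16,0,0],[0.1,-0.2,0.01,0]]' 0.06 20 >/dev/null
python3 go.py 0.682 0.106 0.12 -7
```

```text
t 8.0 pos [ 0.5413 -0.1213  0.2522] yaw -7.97 shift [ 0.1077 -0.2449  0.1317] turn -0.017 F [ 0.2 -0.6 -0.3] w 0.0798
t 8.5 pos [0.6692 0.0716 0.2439] yaw -7.61 shift [ 0.0078 -0.0357  0.1239] turn -0.0106 F [ 0.3 -0.7  0.5] w 0.0597
```

```bash

python3 -m handwheel '[[0.008,-0.035,0.03,-0.008],[0.008,-0.035,0.07,-0.008],[0.008,-0.035,0.11,-0.008],[0.008,-0.035,0.125,-0.008],[0.008,-0.035,0.125,-0.008]]' 0.06 20 >/dev/null
python3 -m handwheel '[[0,0,0,0],[0,0,0,0]]' >/dev/null
python3 go.py 0.682 0.106 0.022 -7
```

```text
t 9.2 pos [0.682  0.1025 0.1203] yaw -7.2 shift [-0.0009 -0.0034  0.0983] turn -0.0035 F [ 0.3 -0.6 -0.4] w 0.0598
```

```bash

python3 -m handwheel '[[0,-0.003,0.03,0],[0,-0.003,0.06,0],[0,-0.003,0.06,0],[0,-0.003,0.06,0]]' >/dev/null
python3 go.py 0.682 0.106 0.022 -7
python3 - <<'E'
from h import *
crop("scene",(270,140,440,290),4,'pics/s8.png')
crop("top",(160,70,310,230),4,'pics/t8.png')
E
```

```text
t 9.6 pos [0.6814 0.1055 0.0589] yaw -7.19 shift [ 0.0005 -0.0006  0.037 ] turn -0.0034 F [ 0.4 -0.6  1.1] w 0.0599
```

View pics/s8.png

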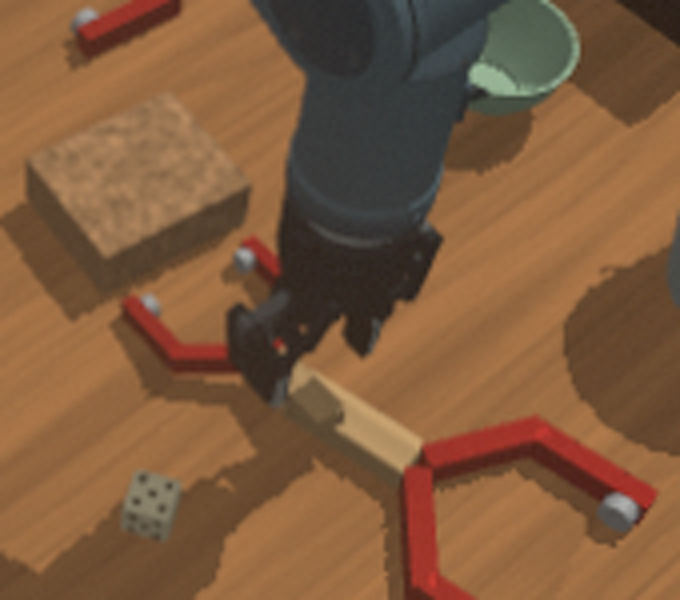

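View pics/t8.png

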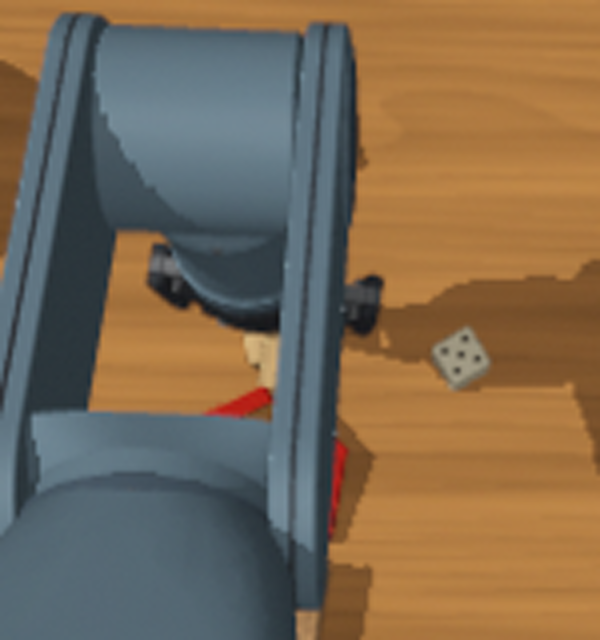

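```bash

python3 -m handwheel '[[0,0,0.015,0],[0,0,0.025,0],[0,0,0.035,0],[0,0,0.035,0]]' 
python3 -m handwheel '[[0,0,0,0],[0,0,0,0],[0,0,0,0],[0,0,0,0],[0,0,0,0]]' 0.01 30
python3 -m handwheel '[[0,0,0,0],[0,0,0,0]]'; python3 st.py
```

```text
time_s: 10.1
eef_pos: [0.679, 0.1057, 0.0198]
orientation: [3.135, -0.197, -0.007]
contact_force: [-0.3, 0.2, -0.9]
gripper_width: 0.0601
time_s: 10.6
eef_pos: [0.681, 0.1056, 0.0228]
orientation: [3.135, -0.196, 0.002]
contact_force: [0.4, 0.2, 1.4]
gripper_width: 0.0213
time_s: 10.8
eef_pos: [0.681, 0.1056, 0.0227]
orientation: [3.135, -0.197, 0.001]
contact_force: [0.9, -0.7, 1.8]
gripper_width: 0.0214
t 10.8 p [0.681  0.1056 0.0227] yaw -7.17 Ft [ 1.02  0.56 -1.81] Mt [-0.     0.057 -0.074] w 0.02139
```

```bash

python3 -m handwheel '[[0,0,-0.01,0],[0,0,-0.02,0],[0,0,-0.03,0],[0,0,-0.04,0],[0,0,-0.05,0]]'  >/dev/null; python3 st.py
python3 -m handwheel '[[0,0,-0.02,0],[0,0,-0.04,0],[0,0,-0.06,0],[0,0,-0.08,0],[0,0,-0.1,0]]'  >/dev/null; python3 st.py
python3 - <<'E'
from h import *
crop("scene",(240,60,440,290),2.5,'pics/s9.png')
E
```

```text
t 11.3 p [0.6808 0.1057 0.0735] yaw -7.17 Ft [ 0.11 -0.14  2.27] Mt [0.019 0.208 0.018] w 0.02149
t 11.8 p [0.6805 0.1057 0.1739] yaw -7.17 Ft [-0.55  0.93  2.5 ] Mt [0.022 0.168 0.002] w 0.02111
```

View pics/s9.png

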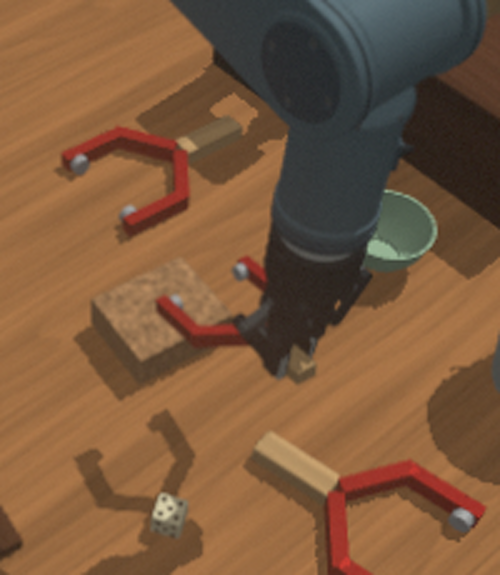

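```bash

python3 -m handwheel '[[0,0,0.04,0],[0,0,0.08,0],[0,0,0.11,0],[0,0,0.135,0],[0,0,0.135,0]]' 0.01 20 >/dev/null; python3 st.py
python3 - <<'E'
from h import *
crop("scene",(240,100,420,290),3,'pics/s10.png')
E
```

```text
t 12.35 p [0.6771 0.1056 0.0326] yaw -7.18 Ft [-1.35 -0.16  1.44] Mt [0.013 0.076 0.013] w 0.0214
```

View pics/s10.png

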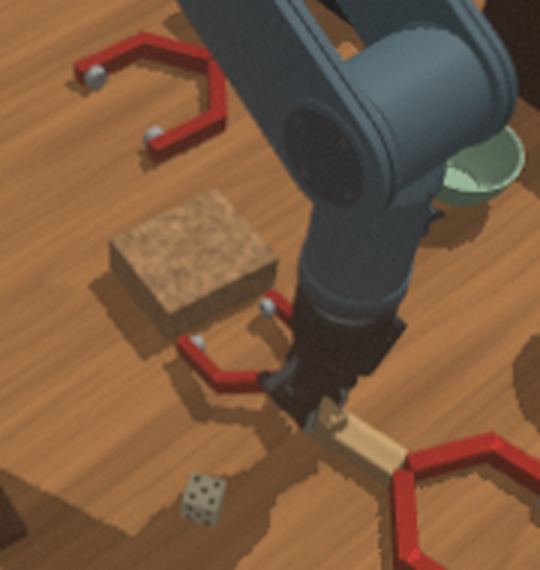

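```bash

python3 -m handwheel '[[0,0,0,0]]' >/dev/null; python3 st.py
python3 -m handwheel '[[-0.005,0,0,0],[-0.01,0,0,0],[-0.01,0,0,0]]' >/dev/null; python3 st.py
python3 -m handwheel '[[-0.003,0,0,0],[-0.006,0,0,0],[-0.006,0,0,0]]' >/dev/null; python3 st.py
```

```text
t 12.5 p [0.6816 0.1057 0.0387] yaw -7.17 Ft [-0.83  0.37  1.77] Mt [-0.013  0.147 -0.003] w 0.02138
t 12.8 p [0.6703 0.1072 0.0385] yaw -7.16 Ft [-0.02 -0.08  2.79] Mt [0.014 0.213 0.006] w 0.02141
t 13.1 p [0.6643 0.1078 0.0374] yaw -7.17 Ft [-0.7  -0.27  1.85] Mt [-0.004  0.136  0.039] w 0.02138
```

```bash

python3 -m handwheel '[[-0.004,0,0,0],[-0.008,0,0,0],[-0.008,0,-0.006,0],[-0.009,0,-0.012,0]]' >/dev/null; python3 st.py
python3 -m handwheel '[[-0.002,0,-0.006,0],[-0.004,0,-0.012,0],[-0.006,0,-0.018,0]]' >/dev/null; python3 st.py
python3 - <<'E'
from h import *
crop("scene",(240,100,420,290),3,'pics/s11.png')
E
```

```text
t 13.5 p [0.659  0.1081 0.0508] yaw -7.22 Ft [4.67 0.51 1.48] Mt [-0.091  1.14   0.166] w 0.02165
t 13.8 p [0.6511 0.1092 0.0683] yaw -7.2 Ft [4.63 0.15 1.43] Mt [-0.075  0.895  0.171] w 0.0215
```

View pics/s11.png

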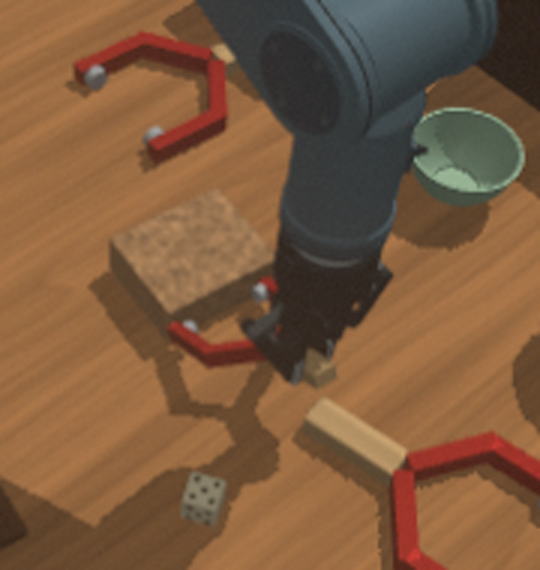

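```bash

python3 -m handwheel '[[-0.003,0,-0.007,0],[-0.007,0,-0.013,0],[-0.011,0,-0.02,0],[-0.015,0,-0.027,0]]' >/dev/null; python3 st.py
python3 -m handwheel '[[-0.005,0,-0.007,0],[-0.01,0,-0.014,0],[-0.015,0,-0.02,0],[-0.02,0,-0.026,0]]' >/dev/null; python3 st.py
python3 - <<'E'
from h import *
crop("scene",(240,80,420,270),3,'pics/s12.png')
E
```

```text
t 14.25 p [0.6338 0.1116 0.0943] yaw -7.17 Ft [1.54 0.58 3.25] Mt [0.03  0.562 0.073] w 0.02107
t 14.65 p [0.6145 0.1141 0.1207] yaw -7.17 Ft [ 2.14 -0.14  3.89] Mt [-0.053  0.575  0.015] w 0.02156
```

View pics/s12.png

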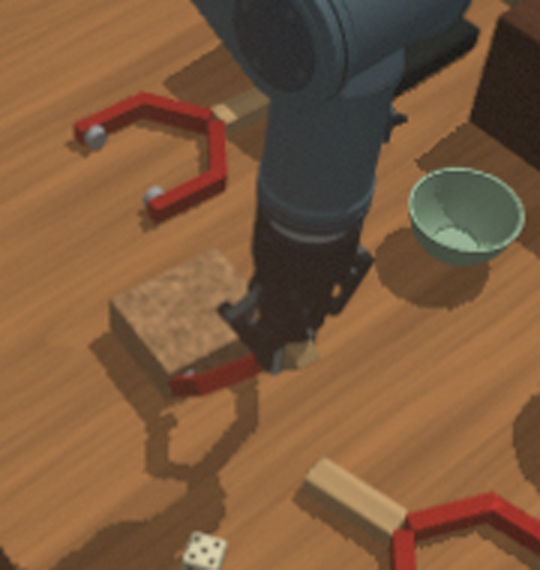

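```bash

python3 -m handwheel '[[-0.006,0,-0.005,0],[-0.012,0,-0.009,0],[-0.018,0,-0.013,0],[-0.024,0,-0.016,0]]' >/dev/null; python3 st.py
python3 -m handwheel '[[-0.006,0,-0.003,0],[-0.012,0,-0.006,0],[-0.018,0,-0.008,0],[-0.024,0,-0.01,0]]' >/dev/null; python3 st.py
python3 - <<'E'
from h import *
crop("scene",(240,80,420,270),3,'pics/s13.png')
E
```

```text
t 15.1 p [0.5909 0.117  0.1367] yaw -7.17 Ft [ 3.02 -0.55  2.88] Mt [0.029 0.72  0.133] w 0.02128
t 15.5 p [0.5671 0.12   0.1465] yaw -7.17 Ft [ 2.45 -0.06  1.76] Mt [0.008 0.748 0.063] w 0.0216
```

View pics/s13.png

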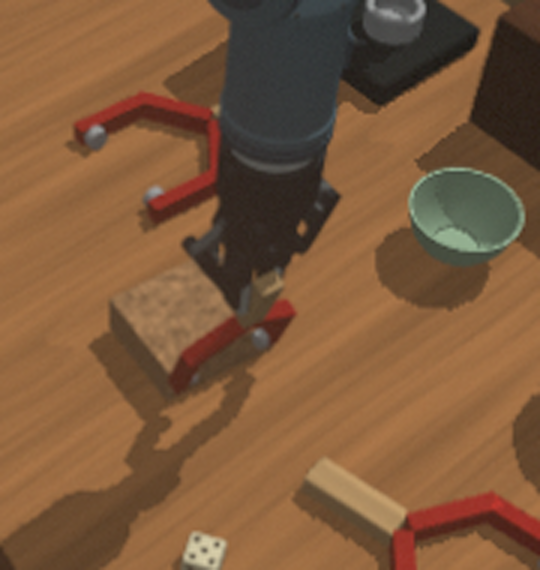

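```bash

python3 -m handwheel '[[-0.005,0,-0.002,0],[-0.01,0,-0.003,0],[-0.015,0,-0.004,0],[-0.02,0,-0.004,0]]' >/dev/null; python3 st.py
python3 -m handwheel '[[0,0,-0.02,0],[0,0,-0.06,0],[0,0,-0.1,0],[0,0,-0.12,0],[0,0,-0.12,0]]' 0.01 40 >/dev/null; python3 st.py
python3 - <<'E'
from h import *
crop("scene",(220,20,420,230),2.8,'pics/s14.png')
im=bot.camera("top"); crop("top",(150,100,320,270),3.5,'pics/t14.png',im)
E
```

```text
t 15.95 p [0.5479 0.1224 0.1509] yaw -7.17 Ft [ 3.07  1.16 -0.39] Mt [0.049 0.806 0.011] w 0.02148
t 16.45 p [0.5481 0.1227 0.2735] yaw -7.15 Ft [0.9  0.13 2.15] Mt [0.011 0.005 0.012] w 0.02142
```

View pics/s14.png

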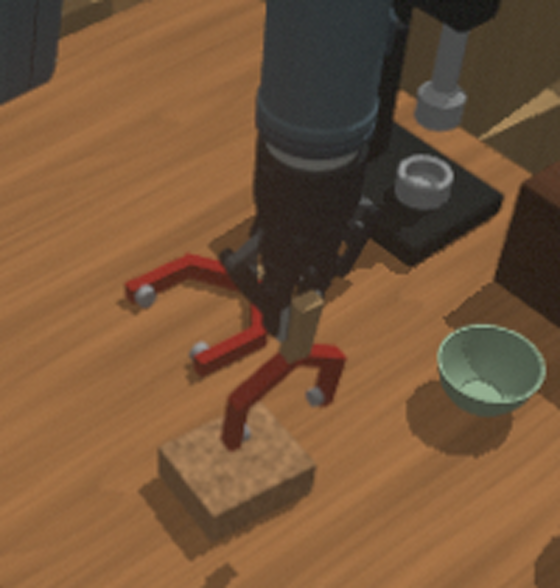

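View pics/t14.png

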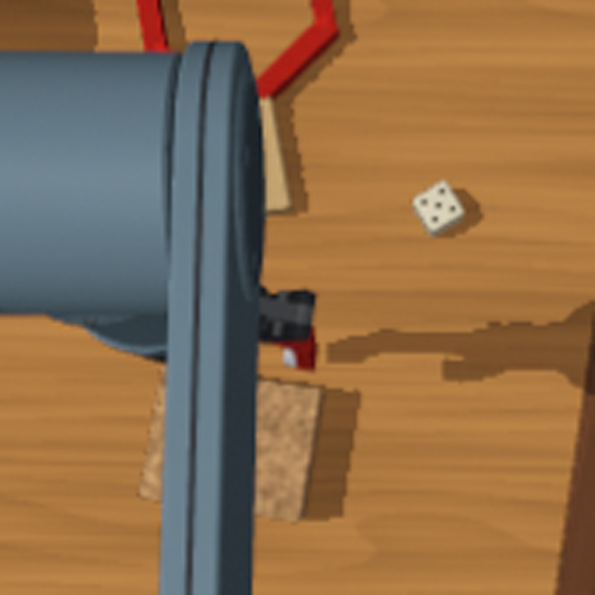

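```bash

python3 -m handwheel '[[0,0,-0.02,0],[0,0,-0.05,0],[-0.004,0.03,-0.05,0],[-0.008,0.06,-0.05,0],[-0.012,0.09,-0.05,0]]' 0.01 60 >/dev/null; python3 st.py
python3 -m handwheel '[[-0.005,0.04,0,0],[-0.01,0.08,0,0],[-0.015,0.12,0,0],[-0.02,0.155,0,0],[-0.024,0.185,0,0]]' >/dev/null; 
python3 -m handwheel '[[0,0,0,0],[0,0,0,0]]' >/dev/null; python3 go.py 0.473 -0.166 0.32 -7.6
python3 - <<'E'
from h import *
im=bot.camera("scene"); cv2.imwrite("pics/scene15.png",im[:,:,::-1]); crop("scene",(120,40,300,270),2.6,'pics/s15.png',im)
im=bot.camera("top"); cv2.imwrite("pics/top15.png",im[:,:,::-1]); crop("top",(260,130,430,330),3,'pics/t15.png',im)
c=bot.camera_info("scene"); print(-c["R"].T@c["t"])
E
```

```text
t 17.05 p [0.5228 0.0342 0.3175] yaw -7.12 Ft [ 0.34 -0.07  2.07] Mt [-0.027  0.021 -0.015] w 0.0209
t 17.75 pos [ 0.4765 -0.1458  0.318 ] yaw -7.28 shift [-0.0009  0.0205 -0.002 ] turn 0.0055 F [-0.7  0.6 -2.2] w 0.0209
[ 1.00959599 -0.39058659  0.95275574]
```

View pics/s15.png

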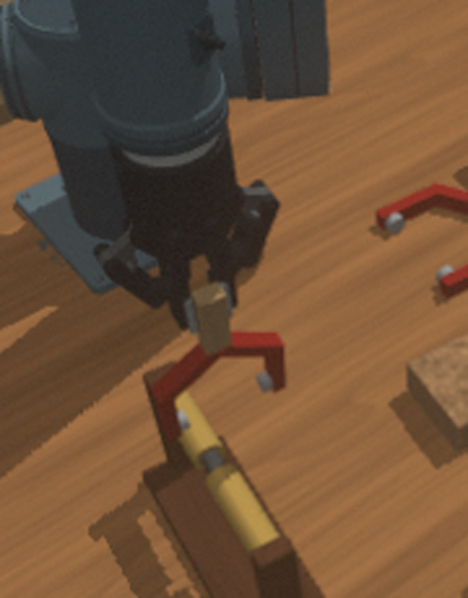

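View pics/t15.png

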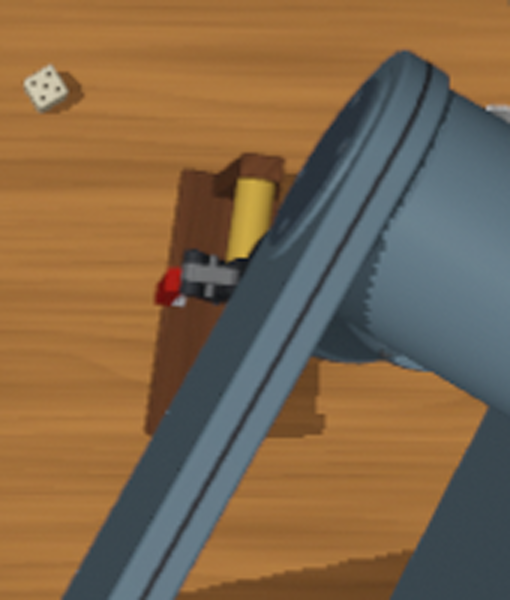

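```bash
python3 - <<'E'
from h import *
im=cv2.imread('pics/scene15.png')[:,:,::-1]; crop("s",(170,140,240,215),8,'pics/s15b.png',im)
E
```

```text
(no output)
```

View pics/s15b.png

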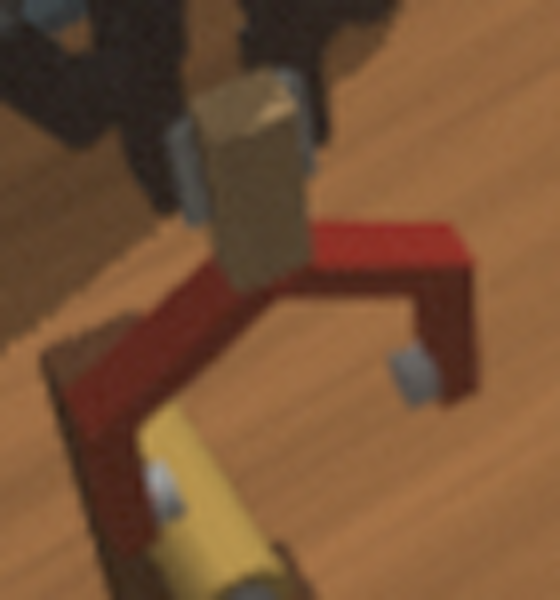

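```bash
cat > fit.py <<'E'
from h import *
from scipy.optimize import least_squares
F={ # gauge frame mm (x down-from-handle, y: +tooly, u:+toolx)
'htfl':(-72,11,8),'htfr':(-72,-11,8),'htbl':(-72,11,-8),'htbr':(-72,-11,-8),'hbfl':(-8,11,8),'hbfr':(-8,-11,8),
'rso':(23.15,-54,8),'rsob':(23.15,-54,-8),'rsi':(29.4,-42,8),'rlo':(86,-54,8),'rli':(86,-42,8),'lso':(23.15,54,8),'lsi':(29.4,42,8),'lli':(86,42,8),'llo':(86,54,8),'ap':(0,0,8)}
def fit(obs,n,p,R,verb=True):
    k=list(obs); M=np.array([F[i] for i in k])/1000; uv=np.array([obs[i] for i in k])
    def X(q):
        a=Ro.from_euler('xyz',[q[3],q[4],q[5]]).as_matrix()
        L=np.c_[M[:,2],M[:,1],M[:,0]]@a.T+q[:3]
        return p+L@R.T
    r=least_squares(lambda q:np.r_[(proj(n,X(q))-uv).ravel()/1.0, q[3:]/0.05],np.r_[0,0,.04,0,0,0],loss='soft_l1')
    if verb:
        e=proj(n,X(r.x))-uv
        print({i:v.round(1).tolist() for i,v in zip(k,e)})
    return r.x
E
python3 - <<'E'
from fit import *
g=lambda x,y:((x+.5)/8-.5+170,(y+.5)/8-.5+140)
ob=dict(htfl=g(207,138),htfr=g(298,110),htbl=g(192,100),htbr=g(272,70),hbfl=g(238,290),hbfr=g(312,258),rso=g(472,262),rsob=g(452,225),rsi=g(415,295),rlo=g(478,390),rli=g(447,405),lso=g(88,440),lsi=g(137,430),lli=g(152,545),ap=g(268,297))
p,R,o=tool()
q=fit(ob,"scene",p,R); print(q[:3].round(4),np.degrees(q[3:]).round(1))
E
```

```text
{'htfl': [0.7, 0.9], 'htfr': [0.0, -0.2], 'htbl': [-1.3, -0.5], 'htbr': [-0.6, -1.3], 'hbfl': [-0.4, 1.0], 'hbfr': [0.4, 0.6], 'rso': [-0.0, 0.3], 'rsob': [-1.2, -0.7], 'rsi': [2.0, 0.1], 'rlo': [-0.1, 0.3], 'rli': [-1.1, 0.6], 'lso': [0.2, -0.5], 'lsi': [-0.1, -0.1], 'lli': [0.8, -0.7], 'ap': [1.2, 0.2]}
[0.004  0.0015 0.0331] [-0.2 -7.2  0.5]
```

```bash
python3 go.py 0.469 -0.1635 0.23 -7.6
python3 -m handwheel '[[-0.004,0.01,0,0.006],[-0.006,0.018,0,0.006],[-0.006,0.018,0.03,0.006],[-0.006,0.018,0.06,0.006],[-0.006,0.018,0.08,0.006]]' >/dev/null; 
python3 -m handwheel '[[0,0,0,0],[0,0,0,0]]' >/dev/null; python3 go.py 0.469 -0.1635 0.195 -7.6;python3 st.py
python3 - <<'E'
from h import *
im=bot.camera("scene"); cv2.imwrite("pics/scene16.png",im[:,:,::-1]); crop("scene",(160,160,250,260),6,'pics/s16.png',im)
E
```

```text
t 17.85 pos [ 0.4772 -0.1449  0.3189] yaw -7.14 shift [-0.0056  0.0197  0.0889] turn 0.008 F [ 0.2  0.  -2.5] w 0.0208
t 18.55 pos [ 0.4695 -0.1633  0.2408] yaw -7.51 shift [-0.0005  0.0003  0.0458] turn 0.0017 F [-0.7  0.2 -1. ] w 0.0211
t 18.55 p [ 0.4695 -0.1633  0.2408] yaw -7.51 Ft [-0.7  -0.15  0.95] Mt [ 0.01  -0.037  0.006] w 0.02107
```

View pics/s16.png

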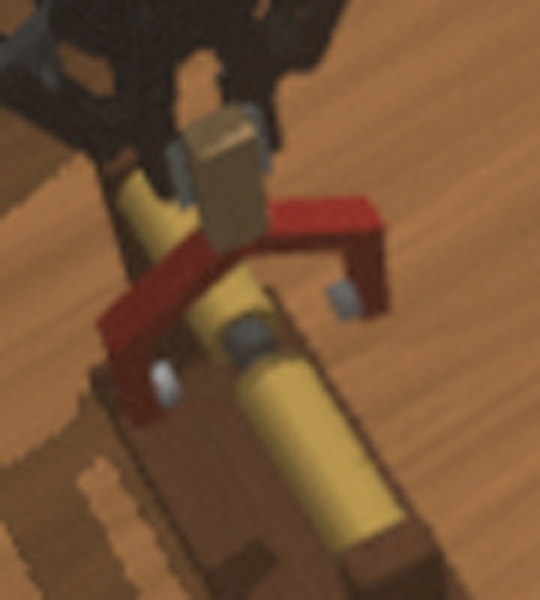

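Hanging over the bar, the waist is visible just ahead. I'll refit the gauge pose and re-measure the waist from this image, then lower.

```bash
python3 - <<'E'
from fit import *
g=lambda x,y:((x+.5)/6-.5+160,(y+.5)/6-.5+160)
ob=dict(htfl=g(195,157),htfr=g(262,140),htbl=g(183,130),htbr=g(245,108),hbfl=g(215,250),hbfr=g(267,232),rso=g(385,235),rsob=g(370,200),rsi=g(345,257),rlo=g(388,310),rli=g(365,318),lso=g(112,362),lli=g(163,415),ap=g(245,258))
p,R,o=tool()
q=fit(ob,"scene",p,R); print(q[:3].round(4),np.degrees(q[3:]).round(1)); print("apex",p+R@q[:3])
# waist: draw predictions of axis stations
e=np.array([.9912,-.1322,0]);c=np.array([.473,-.1655,.135])
# shoulder rings: thick radius 15 at +-12, projected
im=cv2.imread('pics/scene16.png')
im=cv2.resize(im[160:260,160:250],None,fx=6,fy=6,interpolation=cv2.INTER_CUBIC)
n=np.array([-e[1],e[0],0])
for s in(-.012,.012):
    t=np.linspace(0,2*np.pi,60)
    P=c+s*e+.015*(np.cos(t)[:,None]*n+np.sin(t)[:,None]*[0,0,1])
    uv=((proj("scene",P)-[160,160]+.5)*6-.5).round().astype(int)
    cv2.polylines(im,[uv],True,(255,255,0),1)
cv2.imwrite('pics/s16c.png',im)
E
```

```text
{'htfl': [0.8, 1.2], 'htfr': [-0.3, -0.2], 'htbl': [-0.6, -0.3], 'htbr': [-0.9, -0.8], 'hbfl': [0.2, 1.6], 'hbfr': [0.9, 0.5], 'rso': [-0.2, -0.6], 'rsob': [-0.9, -0.2], 'rsi': [1.7, -0.7], 'rlo': [0.1, 0.5], 'rli': [-0.7, 1.2], 'lso': [0.3, -1.9], 'lli': [-0.0, -0.1], 'ap': [0.2, 0.1]}
[-0.001  -0.0018  0.0417] [-0.3 -7.7  1.6]
apex [ 0.4693587  -0.1616825   0.19988813]
```

View pics/s16c.png

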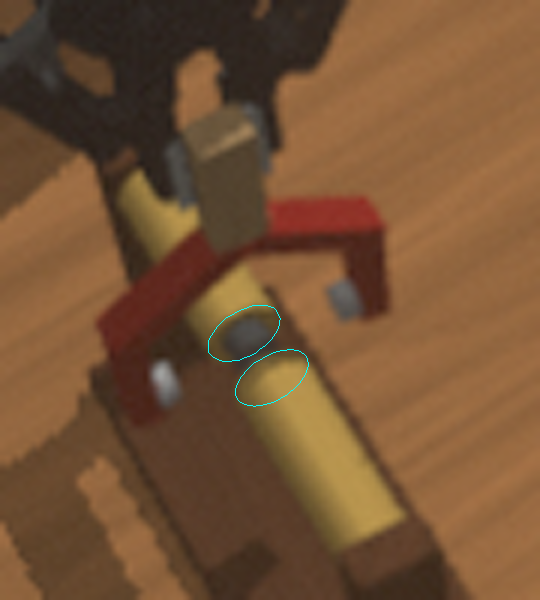

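```bash

python3 -m handwheel '[[0.001,0,0.02,0],[0.001,0,0.038,0],[0.001,0,0.038,0],[0.001,0,0.038,0]]' >/dev/null; python3 st.py
for i in 1; do python3 -m handwheel '[[0,0,0.002,0],[0,0,0.004,0],[0,0,0.004,0]]' >/dev/null; python3 st.py; done
python3 -m handwheel '[[0,0,0.002,0],[0,0,0.003,0],[0,0,0.003,0]]' >/dev/null; python3 st.py
```

```text
t 19.0 p [ 0.471  -0.1636  0.2037] yaw -7.51 Ft [ 0.38 -0.02  1.69] Mt [ 0.001  0.004 -0.008] w 0.02057
t 19.3 p [ 0.4706 -0.1633  0.1987] yaw -7.52 Ft [-0.26 -0.    2.12] Mt [ 0.017 -0.011  0.013] w 0.02078
t 19.6 p [ 0.4703 -0.1631  0.1951] yaw -7.52 Ft [ 1.04 -0.78  2.72] Mt [0.031 0.017 0.041] w 0.02103
```

```bash

python3 -m handwheel '[[0,0,0.001,0],[0,0,0.003,0],[0,0,0.003,0]]' >/dev/null; python3 st.py
python3 -m handwheel '[[0,0,0.001,0],[0,0,0.002,0],[0,0,0.002,0]]' >/dev/null; python3 st.py
```

```text
t 19.9 p [ 0.4702 -0.1631  0.192 ] yaw -7.52 Ft [ 0.03 -1.27  2.86] Mt [ 0.028 -0.037  0.037] w 0.02104
t 20.2 p [ 0.4703 -0.1631  0.1901] yaw -7.52 Ft [-0.24  0.89  1.94] Mt [-0.044 -0.009 -0.03 ] w 0.02103
```

```bash

python3 -m handwheel '[[0,0,0.001,0],[0,0,0.002,0],[0,0,0.002,0]]' >/dev/null; python3 st.py
python3 -m handwheel '[[0,0,0.001,0],[0,0,0.002,0],[0,0,0.002,0]]' >/dev/null; python3 st.py
python3 - <<'E'
from h import *
im=bot.camera("scene"); cv2.imwrite("pics/scene17.png",im[:,:,::-1]); crop("scene",(160,160,250,260),6,'pics/s17.png',im)
E
```

```text
t 20.5 p [ 0.4703 -0.1631  0.1881] yaw -7.52 Ft [ 0.09 -0.11  2.42] Mt [ 0.011  0.024 -0.013] w 0.02057
t 20.8 p [ 0.4703 -0.1631  0.1861] yaw -7.52 Ft [0.95 0.19 1.34] Mt [ 0.026 -0.009  0.034] w 0.02064
```

View pics/s17.png

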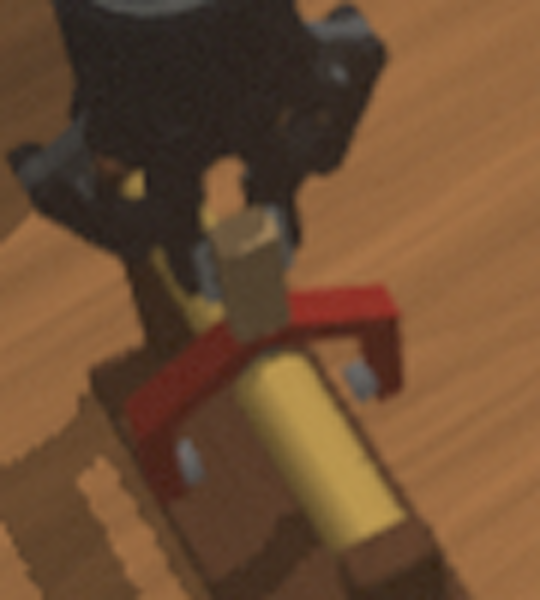

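```bash

python3 -m handwheel '[[0,0,0.001,0],[0,0,0.002,0],[0,0,0.002,0]]' >/dev/null; python3 st.py
python3 -m handwheel '[[0,0,0.001,0],[0,0,0.002,0],[0,0,0.002,0]]' >/dev/null; python3 st.py
```

```text
t 21.15 p [ 0.4703 -0.1631  0.1841] yaw -7.52 Ft [-1.55  0.34  2.27] Mt [-0.025 -0.053  0.036] w 0.02076
t 21.45 p [ 0.4703 -0.1631  0.1821] yaw -7.52 Ft [ 1.11 -0.51  1.87] Mt [-0.045 -0.008  0.005] w 0.02127
```

```bash

python3 -m handwheel '[[0,0,0.001,0],[0,0,0.002,0],[0,0,0.002,0]]' >/dev/null; python3 st.py
python3 -m handwheel '[[0,0,0.001,0],[0,0,0.0015,0],[0,0,0.0015,0]]' >/dev/null; python3 st.py
```

```text
t 21.75 p [ 0.4703 -0.1631  0.1801] yaw -7.52 Ft [-0.69  0.31  2.65] Mt [-0.007 -0.069  0.068] w 0.02074
t 22.05 p [ 0.4702 -0.1631  0.1787] yaw -7.52 Ft [-1.19 -0.69  0.48] Mt [-0.022 -0.261  0.025] w 0.02047
```

```bash

python3 -m handwheel '[[0,0,0.0005,0],[0,0,0.001,0]]' >/dev/null; python3 st.py
python3 - <<'E'
from h import *
im=bot.camera("scene"); cv2.imwrite("pics/scene18.png",im[:,:,::-1]); crop("scene",(160,180,250,260),7,'pics/s18.png',im)
E
python3 st.py
```

```text
t 22.25 p [ 0.4702 -0.1632  0.1779] yaw -7.51 Ft [-2.91 -0.57  0.53] Mt [ 0.007 -0.381 -0.042] w 0.021
t 22.3 p [ 0.4702 -0.1631  0.1777] yaw -7.51 Ft [-1.21 -0.23  0.15] Mt [-0.011 -0.386  0.026] w 0.0209
```

View pics/s18.png

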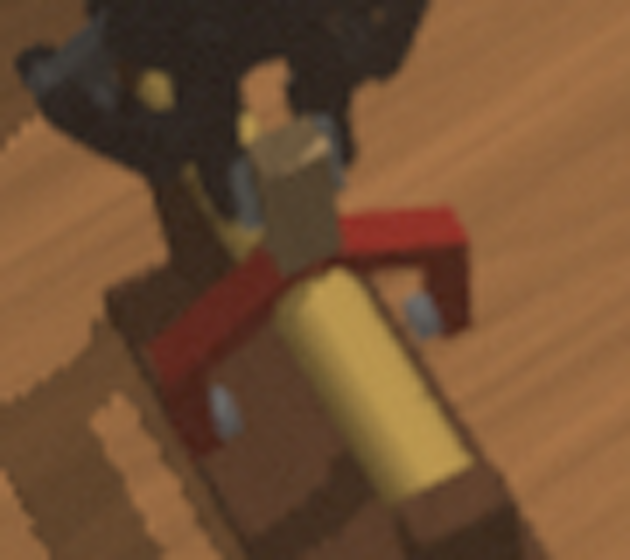

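```bash

python3 -m handwheel '[[-0.001,0,-0.001,0],[-0.002,0,-0.001,0],[-0.002,0,-0.001,0]]' >/dev/null; python3 st.py
python3 -m handwheel '[[0,0,0.001,0],[0,0,0.002,0],[0,0,0.002,0]]' >/dev/null; python3 st.py
```

```text
t 22.6 p [ 0.4686 -0.163   0.1789] yaw -7.52 Ft [-0.59 -0.36  2.38] Mt [-0.017  0.019  0.01 ] w 0.02086
t 22.9 p [ 0.4687 -0.1632  0.177 ] yaw -7.52 Ft [-0.89  1.25 -0.67] Mt [-0.075 -0.014  0.027] w 0.02083
```

```bash

python3 -m handwheel '[[0,0,0.0005,0],[0,0,0.001,0],[0,0,0.001,0]]' >/dev/null; python3 st.py
python3 - <<'E'
from fit import *
im=bot.camera("scene"); cv2.imwrite("pics/scene19.png",im[:,:,::-1]); crop("scene",(165,190,235,255),9,'pics/s19.png',im)
E
python3 st.py
```

```text
t 23.2 p [ 0.4688 -0.1634  0.1766] yaw -7.52 Ft [-0.35  0.67 -6.1 ] Mt [-0.135 -0.22   0.055] w 0.02044
t 23.25 p [ 0.4688 -0.1634  0.1766] yaw -7.52 Ft [-1.52 -0.37 -4.98] Mt [-0.171 -0.258  0.039] w 0.02081
```

View pics/s19.png

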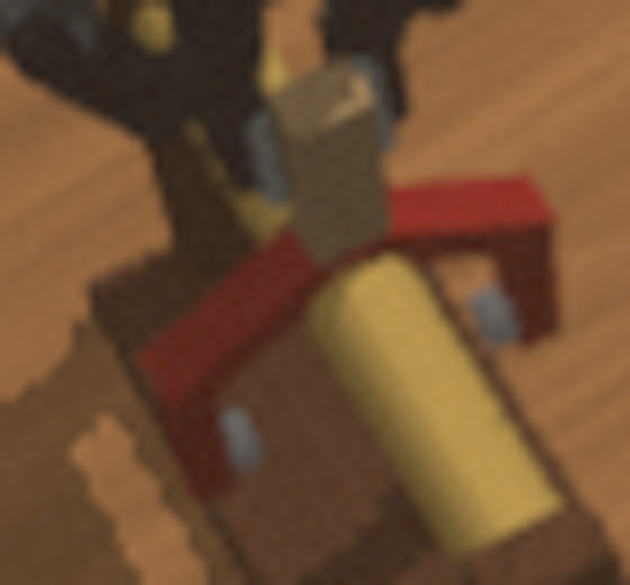

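```bash
python3 - <<'E'
from fit import *
g=lambda x,y:((x+.5)/9-.5+165,(y+.5)/9-.5+190)
ob=dict(htfl=g(292,140),htfr=g(382,105),htbl=g(272,98),htbr=g(357,58),hbfl=g(317,265),hbfr=g(387,230),rso=g(555,218),rsob=g(530,178),rsi=g(497,255),rlo=g(560,325),rli=g(527,340),lso=g(170,402),lli=g(235,490))
p,R,o=tool()
q=fit(ob,"scene",p,R); print(q[:3].round(4),np.degrees(q[3:]).round(1)); print("apex",p+R@q[:3])
import fit as F
k=list(ob); M=np.array([F.F[i] for i in k])/1000; uv=np.array(list(ob.values()))
for z in(.146,.1495,.153):
    def X(v):
        a=Ro.from_euler('xyz',[v[2],v[3],0]).as_matrix()
        return np.r_[v[:2],z]+(np.c_[M[:,2],M[:,1],M[:,0]]@a.T)@R.T
    r=least_squares(lambda v:(proj("scene",X(v))-uv).ravel(),[.473,-.165,0,-.1])
    x=r.x[:2]; d=x-np.array([.473,-.1655])
    print(z,x.round(4),"along",(d@[.991,-.132]).round(4),"across",(d@[.132,.991]).round(4),np.degrees(r.x[2:]).round(1),"cost",r.cost.round(2))
E
```

```text
{'htfl': [0.5, 0.4], 'htfr': [-0.1, 0.0], 'htbl': [-0.6, -0.7], 'htbr': [-0.7, -0.5], 'hbfl': [0.0, 0.7], 'hbfr': [1.1, 0.4], 'rso': [-0.2, 0.2], 'rsob': [-0.6, -0.6], 'rsi': [1.8, -0.5], 'rlo': [-0.1, 0.4], 'rli': [-0.8, 0.9], 'lso': [0.2, -0.1], 'lli': [0.4, -0.7]}
[ 0.0038 -0.0007  0.0349] [-0.2 -7.8  0.5]
apex [ 0.472672   -0.16317677  0.1417316 ]
0.146 [ 0.4754 -0.1646] along 0.0023 across 0.0012 [-0.2 -8.2] cost 5.17
0.1495 [ 0.4777 -0.1656] along 0.0047 across 0.0005 [-0.2 -8.3] cost 5.24
0.153 [ 0.48   -0.1666] along 0.0071 across -0.0002 [-0.2 -8.4] cost 5.37
```

```bash

python3 -m handwheel '[[0,0,-0.0015,0],[-0.001,0,-0.0015,0],[-0.002,0,-0.0015,0],[-0.002,0,-0.0015,0]]' >/dev/null; python3 st.py
python3 -m handwheel '[[0,0,0.001,0],[0,0,0.0015,0],[0,0,0.0015,0]]' >/dev/null; python3 st.py
```

```text
t 23.65 p [ 0.4664 -0.1627  0.1772] yaw -7.52 Ft [1.05 0.14 1.09] Mt [-0.15   0.073 -0.028] w 0.0206
t 23.95 p [ 0.4666 -0.163   0.1767] yaw -7.51 Ft [-1.69  0.18 -5.51] Mt [-0.251 -0.188  0.015] w 0.0208
```

```bash

python3 -m handwheel '[[0,0,-0.001,0],[-0.001,0,-0.001,0],[-0.002,0,-0.001,0],[-0.002,0,-0.001,0]]' >/dev/null; python3 st.py
python3 -m handwheel '[[-0.001,0,0,0],[-0.002,0,0,0],[-0.002,0,0,0]]' >/dev/null; python3 st.py
python3 -m handwheel '[[-0.001,0,0,0],[-0.002,0,0,0],[-0.002,0,0,0]]' >/dev/null; python3 st.py
```

```text
t 24.35 p [ 0.4646 -0.1626  0.1769] yaw -7.52 Ft [1.88 1.78 0.08] Mt [-0.383  0.349  0.041] w 0.02092
t 24.65 p [ 0.4628 -0.1623  0.1769] yaw -7.52 Ft [ 3.71  2.05 -0.19] Mt [-0.352  0.644  0.012] w 0.02089
t 24.95 p [ 0.4621 -0.1622  0.177 ] yaw -7.53 Ft [7.6  1.31 2.65] Mt [-0.194  1.619 -0.027] w 0.02075
```

```bash

python3 -m handwheel '[[0.002,0.0005,0,0],[0.0045,0.001,0,0],[0.0045,0.001,0.0005,0],[0.0045,0.001,0.0005,0]]' >/dev/null; python3 st.py
python3 -m handwheel '[[0,0,0,0],[0,0,0,0],[0,0,0,0]]' 0.024 20 >/dev/null; python3 st.py
python3 -m handwheel '[[0,0,0,0],[0,0,0,0],[0,0,0,0],[0,0,0,0],[0,0,0,0]]' 0.04  >/dev/null; python3 st.py
python3 - <<'E'
from fit import *
im=bot.camera("scene"); cv2.imwrite("pics/scene20.png",im[:,:,::-1]); crop("scene",(155,180,245,255),7,'pics/s20.png',im)
E
```

```text
t 25.35 p [ 0.4641 -0.1632  0.1764] yaw -7.51 Ft [-1.94  0.69 -3.72] Mt [-0.145 -0.233 -0.042] w 0.02076
t 25.65 p [ 0.4646 -0.1632  0.176 ] yaw -7.51 Ft [ 0.55 -0.56  0.26] Mt [ 0.004  0.009 -0.01 ] w 0.02417
t 26.15 p [ 0.4649 -0.1635  0.1763] yaw -7.52 Ft [-0.52 -0.55 -0.85] Mt [ 0.02  -0.029 -0.013] w 0.03985
```

View pics/s20.png

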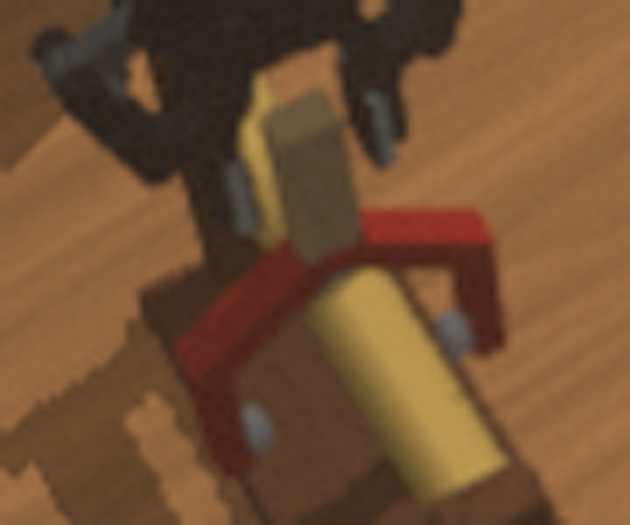

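```bash

python3 -m handwheel '[[0,0,-0.01,0],[0,0,-0.03,0],[0,0,-0.06,0],[0,0,-0.1,0],[0,0,-0.14,0]]' >/dev/null; python3 st.py
python3 -m handwheel '[[-0.04,0.04,0,0],[-0.06,0.08,0,0],[-0.08,0.12,0,0],[-0.1,0.15,0,0],[-0.1,0.19,0,0]]' >/dev/null; 
python3 -m handwheel '[[0,0,0,0],[0,0,0,0],[0,0,0,0],[0,0,0,0],[0,0,0,0]]' >/dev/null; python3 st.py
python3 - <<'E'
from fit import *
im=bot.camera("scene"); cv2.imwrite("pics/scene21.png",im[:,:,::-1]); crop("scene",(155,180,245,265),7,'pics/s21.png',im)
im=bot.camera("top"); cv2.imwrite("pics/top21.png",im[:,:,::-1]); crop("top",(300,170,390,290),5,'pics/t21.png',im)
E
```

```text
t 26.7 p [ 0.4645 -0.1632  0.3183] yaw -7.52 Ft [0.01 0.61 0.32] Mt [ 0.001  0.031 -0.008] w 0.04004
t 27.7 p [ 0.3413 -0.3378  0.3166] yaw -7.42 Ft [ 0.48  0.15 -0.61] Mt [0.046 0.01  0.008] w 0.04021
```

View pics/s21.png

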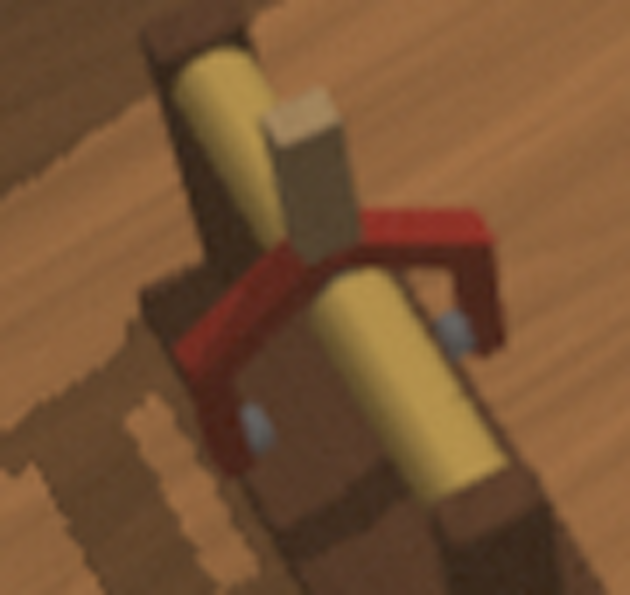

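View pics/top21.png

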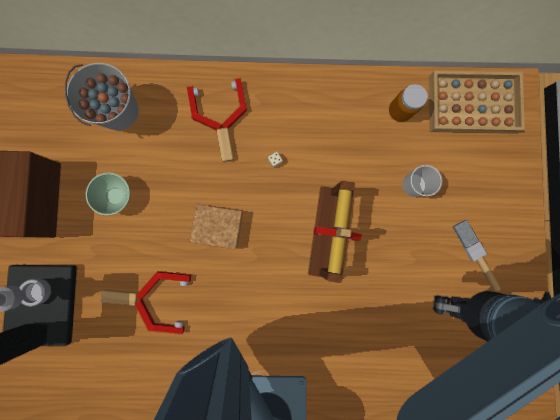

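```bash
python3 - <<'E'
from fit import *
im=cv2.imread('pics/top21.png')[:,:,::-1]; crop("top",(305,215,370,250),9,'pics/t21b.png',im)
g=lambda x,y:((x+.5)/7-.5+155,(y+.5)/7-.5+180)
ob=dict(htfl=g(277,145),htfr=g(340,122),htbl=g(263,118),htbr=g(320,88),hbfl=g(303,262),hbfr=g(358,240),rso=g(492,243),rsob=g(475,212),rsi=g(453,268),rlo=g(500,345),rli=g(480,352),lso=g(200,378),lli=g(250,468))
p,R,o=tool(); p=np.array([.47,-.165,.18])
q=fit(ob,"scene",p,R); print("tilts",np.degrees(q[3:]).round(1)); print("apex",(p+R@q[:3]).round(4))
E
python3 st.py
```

```text
{'htfl': [0.1, 0.6], 'htfr': [0.3, -0.1], 'htbl': [-1.0, -0.5], 'htbr': [0.0, -0.2], 'hbfl': [0.1, 1.0], 'hbfr': [1.0, 0.1], 'rso': [-0.4, -0.1], 'rsob': [-1.0, -0.3], 'rsi': [0.9, -0.1], 'rlo': [0.4, -0.0], 'rli': [-1.0, 1.0], 'lso': [-0.5, -0.1], 'lli': [0.9, -0.9]}
tilts [-1.1  0.1  0.6]
apex [ 0.4575 -0.1602  0.1257]
t 27.8 p [ 0.3412 -0.338   0.3165] yaw -7.44 Ft [-1.03  0.3  -0.47] Mt [ 0.013 -0.038 -0.057] w 0.04014
```

View pics/t21b.png

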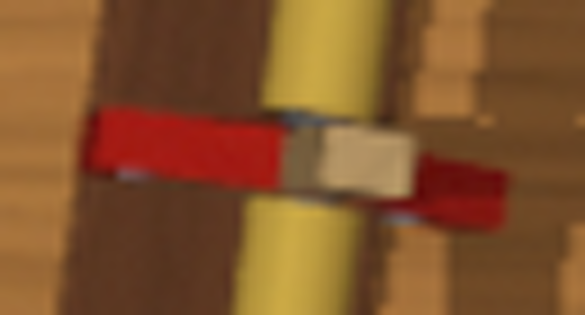

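```bash
python3 - <<'E'
from fit import *
s=[((x+.5)/7-.5+155,(y+.5)/7-.5+180) for x,y in((277,145),(340,122),(263,118),(320,88))]
t=[((x+.5)/9-.5+305,(y+.5)/9-.5+215) for x,y in((322,192),(412,197),(324,125),(415,138))]
# top: image left=+y ; match scene right(-tooly = +y world)
t=[((x+.5)/9-.5+305,(y+.5)/9-.5+215) for x,y in((415,138),(324,125),(412,197),(322,192))]
X=tri(s,t); print(X.round(4)); print(X.mean(0).round(4))
E
```

```text
[[ 0.476  -0.1754  0.2168]
 [ 0.4786 -0.1545  0.2134]
 [ 0.4626 -0.1738  0.2153]
 [ 0.4631 -0.153   0.2136]]
[ 0.4701 -0.1642  0.2148]
```

```bash
python3 -c "
from cell import bot
print(bot.hand_in())"
```

```text
the job is handed in; nothing more can be done
None
```

The red gauge is hanging jaws down over the brass bar, seated in the narrow waist. It has been let go, and the job was handed in at about 28 s.

- **What I did:**
  - I gripped the handle and lifted the gauge. While it was held over the cork, I eased the grip to let it swing jaws down.
  - **Dropped once:** I loosened too far and the gauge fell about 0.2 m onto the table, in front of the cork, with its handle across the larger look-alike gauge's handle.
  - I picked it up again and turned it jaws down by pushing the jaw ends against the side of the cork block. Then I lowered it over the bar, felt for both sides of the waist and let go.
- **Checks that agreed:**
  - Lifted, the apex was near 0.24 m or higher, above the 0.13 m asked for.
  - The gauge touched bottom at the same height at two places 2 mm apart, and met a side push at both ends, about 8 mm apart. That matches a 16 mm gauge in a 24 mm waist.
  - The top picture shows dark waist on both sides of the gauge.
  - The top of the handle measured at 0.215 m, which puts the apex at about 0.143 m. Seated is 0.146 m, the thick part would give 0.153 m, and the lower limit is 0.142 m.
  - The gauge was about 1 degree from vertical, and the robot was clear of it.
- **Check that disagreed:** a fit using the scene camera alone put the apex at 0.126 m. That is impossible, because one camera fixes depth poorly, so I relied on the two-camera measurement and the touch.
- **Bystanders:** by eye in the last top picture, the bowl, the cup and the dice look unmoved; I did not measure them. The look-alike gauge showed no visible shift either.

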